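# Set the tension gauge to its mark with the keeper link

### The job

Put the bench tension gauge on soak at its marked length. Draw the steel keeper link out of its covered clip by its bare end, stand it on the bench and let go, then take it by the grip block on its top, hook one leg behind the sprung slide's cross plate, pull the slide out until its pointer is level with the tall index mark, and lower the other leg fully down behind the rack tooth that holds it there. Leave the keeper resting level and the slide held at the mark, and do not disturb the other things on the bench.

Things in the scene. Friction and masses are not known exactly. Their poses are not given: they have to be found in the camera images.
- gauge: Fixed bench tension gauge. Origin at bench level below the inner face of the slide's cross plate when home; x = direction in which the slide is pulled out, z up. Dark base plate x -125..210, y -66..40 mm, 10 mm thick. Aluminium spring housing x -120..-30, y -30..30, top at 50 mm. A steel rod (10 mm diameter, top at 27 mm) comes out of it and carries the cross plate; beyond is the toothed rack.
- slide (a joint): how far the sprung slide is pulled out, m: 0 home, at most 0.09. The spring pulls it home with about 2.1 N at 0, rising 0.07 N per mm (7 N at 70 mm); it does not latch by itself
- pointer (a point): tip of the slim horizontal pointer on the slide's -y side: on the mid-plane of the cross plate (4 mm from its inner face), 46 mm to the -y side of the pull axis, 34 mm above the bench
- mark: the tall index mark beside the pointer: fixed steel fin 4 x 12 mm, 40 mm tall with a flat round disc (16 mm) on top; origin at its foot on the base plate (10 mm above the bench), axes as the gauge, 57 mm to the -y side of the pull axis. The pointer is level with it (same gauge x) at 22, 46 or 70 mm of pull; low plain bars 6 mm high at the two other places are to be ignored
- clip: fixed bright steel holder, a tunnel open towards its own -x: inside 42 mm wide and 72 mm high, 85 mm long; roof top at 75 mm; low stop at the far end. Flanges at its foot reach 38 mm to each side. Origin on the bench at the middle of the mouth, +x going into the tunnel
- keeper: loose steel link like a staple, same either way round: 122 long (x), 28 wide (y), 64 mm high, 0.25-0.45 kg. Origin at foot level midway between its legs: plates 6 mm thick, 28 wide, 30 long, 110 mm clear between. Top bar 30-38 mm above the feet; on its middle a dark grip block 28 (x) x 18 (y), 26 mm high. Starts on the bench in the clip, its -x end sticking 45 mm out, grip block under the roof
- micrometer: bystander: blue bench micrometer, 160 x 70 x 70 mm, origin under its centre
- flatness_block: bystander: aluminium block 100 x 70 x 30 mm, origin under its centre
- nut_gauge: bystander: brass ring nut gauge, 44 mm diameter, 16 mm high, origin under its centre
- plate (a point): middle of the upper edge of the slide's upright cross plate, inner (housing) side; moves with the slide. Plate 8 mm thick along x, 36 mm wide, top 60 mm above the bench. When home the gap between housing and plate, where the keeper's leg goes down, is 30 mm
- rack (a point): fixed; middle of the toothed rack's floor, 160 mm along the gauge's x, 30 mm above the bench. Rack x 115..205 mm. Three cross teeth 6 mm thick, tops at 44 mm; outer (+x) faces at gauge x = 132, 156, 180 mm, 18 mm free behind each. A keeper leg resting against these holds the slide 22, 46 or 70 mm out. Side cheeks, 42 mm clear between, 66 mm high, keep fingers off the keeper's end there
There are look-alikes about, which are no part of the job. What is meant by the clip is not red, and is the smaller of those in its own colour. What is shaped like the keeper but orange is not meant.

How it is judged:
By the outcome, as a careful person would: the job done as asked, in the order asked, and still so for the second after the job is handed in, with the robot touching nothing.
It also fails if it takes over 54 s, if anything falls off the work surface, if the arm or the gripper's body presses on something with over 40 N, if the wrist force passes 120 N, or if a joint passes its speed limit or range.

### The arm

A 6-joint arm with a two-finger parallel gripper is mounted at the origin on the work surface. World frame = base frame: x ahead of the robot, y to its left, z up, the work surface at z = 0. Lengths are in m, angles in rad, forces in N, time in s.
With the tool pointing down it reaches from about 0.375 to 0.9 m from the base axis. Payload 3.1 kg.
Tool frame: the origin (TCP) lies at the very end of the fingers, on their centre line; the grasp point (between the pads) lies 19 mm behind it (manip.tcp_to_grasp is the distance from the TCP to the grasp point, in m); z points along the fingers, y is the line along which they close (so a half turn about z gives the same grasp; the last joint's range is limited). The gripper opens to 85 mm and grips with 20 to 120 N. Pads are 22 mm wide; open, the fingers measure 114 mm over their backs; the gripper's body (76 mm by 85 mm) begins 54 mm behind the grasp point. The pads swing forward as they close: fully open they stand 13 mm farther back than shut.
Start: joints at [-1.46, 0.527, 1.433, -0, 1.181, -0.178], TCP at [0.178, -0.599, 0.231] pointing down, gripper open.
Joint ranges: [-3.08, 3.08], [-0.75, 2.2], [0.22, 2.44], [-1.43, 4.57], [0, 2.65], [-2.85, 2.85]. Speed limits (rad/s): [2.79, 2.79, 3.14, 3.14, 3.14, 3.14].

### API

Orientations are given as a unit quaternion [x, y, z, w].
In Python, from station import manip gives the robot as it stands. The module is installed in compiled form; this text tells all that it offers.
- The arm moves only by the tool step_arm, never from a script. Its argument "commands" is one flat list of numbers, 6 for each row, row after row: the shift along the tool's x, y, z in m, then the turn, a rotation vector about the tool's x, y, z in degrees. A call has exactly 10 rows; each row is the pose to reach, as a shift and turn from the pose commanded when the call began, along the tool's axes at that moment; what a row does not reach only later rows make up. A row lasts 1/10 s, in which the tool goes at most 50 mm and 8.59 degrees, less where a joint would pass 70% of its speed; a pose out of reach is approached as far as the arm can. A call with a gripper value outside its range is refused whole. "jaw" is the opening in per cent of the stroke, from 0 (shut) to 100 (fully open), set as the call begins (left out, the last holds). The fingers move at their own pace and stop on an object; "grip_force" is the grip in N (left out, the last holds). Time passes only in rows, so rows that repeat a pose let the fingers close, or fill a call up. It gives the time, the measured TCP pose, the force, the opening and the grip force at its end, in the units of the state.
- manip.sense(): the state, without advancing time (a new reading comes with each control period).
- manip.snapshot(name): name is "scene" or "top" or "wrist"; returns a dict with "pixels" (384x512x3 uint8, blue, green, red), "fx", "fy", "cx", "cy" (pixels), "k1" (the pictures are not rectified: a ray, as slopes to the right and down, at radius r is drawn at 1 + k1 r^2 times it, then the intrinsics apply), "R" (3x3) and "t" (3): a world point X has camera coordinates R X + t; the wrist camera has in their place "mount" (4x4, takes a point from camera to tool coordinates, whose origin is the TCP and whose axes are the flange's). Camera axes: x right, y down, z forward; pixel columns grow to the right and rows downward; lengths in m; the calibration is good to about 2 mm. A picture is of the moment at which its call begins: read the wrist's pose just before it. There is no depth.
- manip.sign_off(): hands the job in; it is judged then, once.
The state is a dict: "t": time; "q": joint angles; "qd": joint speeds; "tau": joint torques, N m; "tcp_pos": TCP position; "tool_rot": TCP orientation; "force": force on the tool from outside, world axes, zero at the start; "ft_torque": the same for the moment, N m; "finger_gap": opening from 0.0 (shut) to 1.0 (fully open); "gripper_force": force on a finger pad.
Only numpy, scipy, OpenCV 4.12 (cv2) and the standard library are available. Lean on these libraries where they do the work, as an engineer would, in place of code of your own. Each camera call takes 0.05 s, during which the arm holds its last target. There are 200 camera calls.

## Working session

There is one attempt and no reset: what is moved stays moved. The work goes in short steps, Python scripts to look and compute and a tool call to move; the robot and the scene stay as the last step left them, time stands still between calls to the robot, and variables do not carry over. Pictures are saved under pics/ and viewed, at most 10 in all, crops included, and the job is handed in when it is done.

Besides the shell and the picture viewer there is one more tool, called after "Request:" by a JSON object that holds its "method" and its "body", one argument or row to a line. step_arm: Moves the arm, as the interface text tells. Its arguments: {"type":"object","properties":{"commands":{"type":"array","items":{"type":"number"}},"jaw":{"type":"number"},"grip_force":{"type":"number"}},"required":["commands"]}

```bash
mkdir -p pics && cat > h.py <<'E'
import numpy as np, cv2
from scipy.spatial.transform import Rotation as Ro
from station import manip
def snap(n,f=None):
    s=manip.sense(); d=manip.snapshot(n)
    d={k:(np.array(v) if isinstance(v,(list,tuple)) else v) for k,v in d.items()}
    if 'mount' in d:
        T=np.eye(4);T[:3,:3]=Ro.from_quat(s['tool_rot']).as_matrix();T[:3,3]=s['tcp_pos']
        M=np.linalg.inv(T@np.array(d['mount']));d['R']=M[:3,:3];d['t']=M[:3,3]
    if f: cv2.imwrite('pics/'+f,d['pixels']); np.save('pics/'+f+'.npy',{k:d[k] for k in('fx','fy','cx','cy','k1','R','t')},allow_pickle=True)
    return d
def load(f): return np.load('pics/'+f+'.npy',allow_pickle=True).item()
def ray(d,u,v):
    k=np.array([[d['fx'],0,d['cx']],[0,d['fy'],d['cy']],[0,0,1.]])
    p=cv2.undistortPoints(np.array([[[u,v]]],float),k,np.array([d['k1'],0,0,0.]))[0,0]
    # k1 defined on undistorted radius, same as OpenCV
    w=d['R'].T@np.array([p[0],p[1],1]); return -d['R'].T@d['t'],w
def onz(d,u,v,z):
    o,w=ray(d,u,v); return o+w*(z-o[2])/w[2]
def proj(d,X):
    c=d['R']@np.array(X)+d['t']; x,y=c[:2]/c[2]; s=1+d['k1']*(x*x+y*y)
    return np.array([d['fx']*x*s+d['cx'],d['fy']*y*s+d['cy']])
E
python3 - <<'E'
from h import *
for n in('scene','top'):
    d=snap(n,n+'.png'); print(n,d['fx'],d['k1'],-d['R'].T@d['t'],d['R'][2])
    cv2.imwrite('pics/'+n+'_b.png',cv2.resize(d['pixels'],(800,600),interpolation=cv2.INTER_CUBIC))
print(manip.sense()); print(manip.tcp_to_grasp)
E
```

```text
scene 411.8263001902178 0.03394701336831203 [1.21520024 0.54339318 0.80186146] [-0.58210551 -0.49002839 -0.64886466]
top 454.9351312076296 -0.055054946911411745 [ 0.3213663  -0.00611559  1.31304696] [ 0.19354672 -0.01817183 -0.98092276]
{'t': 0.1, 'q': array([-1.46049941e+00,  5.28404961e-01,  1.43380367e+00, -2.10869662e-05,
        1.18142852e+00, -1.78516933e-01]), 'qd': array([ 0.00064101, -0.00080417, -0.00171289,  0.00111633,  0.00036904,
        0.00057721]), 'tau': array([-2.71797944e-04, -4.43303239e+01, -1.78586572e+01, -1.87335263e-04,
        3.86662126e-03, -1.32556443e-05]), 'tcp_pos': array([ 0.17794722, -0.59843426,  0.2304026 ]), 'tool_rot': array([ 9.89590332e-01,  1.43909447e-01,  2.51176008e-05, -1.02198586e-03]), 'force': array([-0.12227144, -0.24113707,  0.72851352]), 'ft_torque': array([ 0.01571658, -0.02989449, -0.01593699]), 'gripper_force': 0.0, 'finger_gap': 0.9978588914918508}
0.0187
```

View pics/top_b.png

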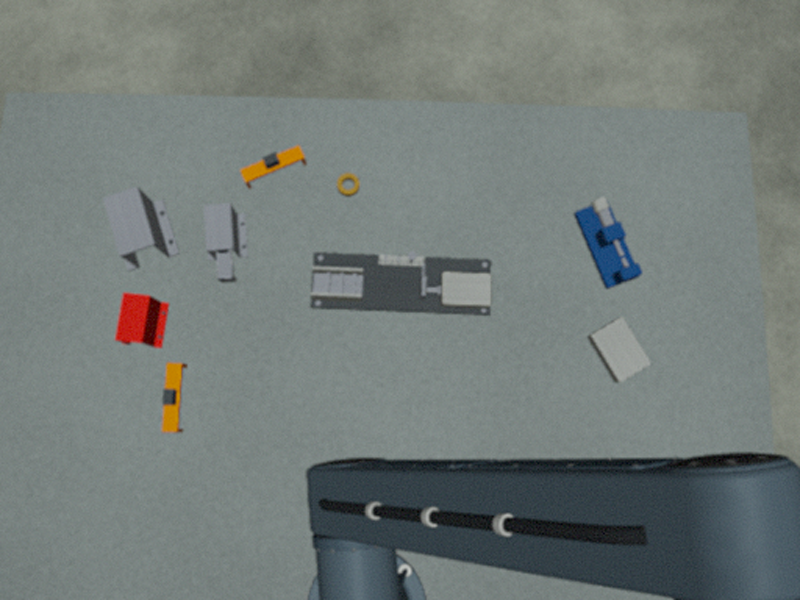

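View pics/scene_b.png

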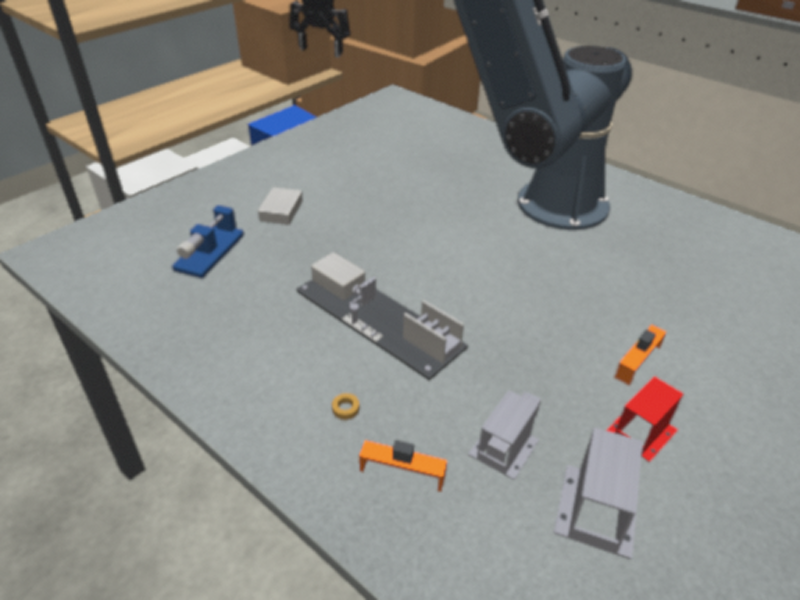

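Top view (800 px scale): the robot is at the bottom, with world +x up and +y left. The gauge is at (400,285) and pulls to the left. The small grey clip is at (220,230), and the keeper end sticks out of it towards the robot at (225,268). The red clip, the larger grey clip and the orange links are decoys. Next I'll look closer and measure.

```bash
python3 - <<'E'
from h import *
t=cv2.imread('pics/top.png');s=cv2.imread('pics/scene.png')
f=lambda im,x,y,w,h,W,H:cv2.resize(im[y:y+h,x:x+w],(W,H),interpolation=cv2.INTER_CUBIC)
a=f(t,190,150,133,60,798,360)
b=f(t,120,120,50,70,200,240)   # 4x,3.43
b=f(t,120,122,60,60,240,240)   # 4x
c=f(s,185,155,120,80,360,240); e=f(s,295,245,60,73,198,240)
cv2.imwrite('pics/crop1.png',np.vstack([a,np.hstack([b,c,e])]))
d=load('top.png')
# base plate
g=cv2.cvtColor(t,cv2.COLOR_BGR2GRAY)
m=((g<75).astype(np.uint8)*255); m[:,:185]=0;m[:,325:]=0;m[:155]=0;m[210:]=0
m=cv2.morphologyEx(m,cv2.MORPH_CLOSE,np.ones((25,25)))
c=max(cv2.findContours(m,0,2)[0],key=cv2.contourArea)
q=cv2.boxPoints(cv2.minAreaRect(c)); 
P=[onz(d,*p,.01) for p in q]
for p,x in zip(q,P): print(p,x[:2].round(4))
print([np.linalg.norm(P[i]-P[i-1]).round(4) for i in range(4)])
E
```

```text
[198.93933 196.45581] [0.5254 0.1158]
[200.37953 161.89081] [0.6282 0.1157]
[313.39166 166.59964] [ 0.622  -0.2173]
[311.95148 201.16464] [ 0.5189 -0.2122]
[np.float64(0.3281), np.float64(0.1028), np.float64(0.333), np.float64(0.1032)]
```

View pics/crop1.png

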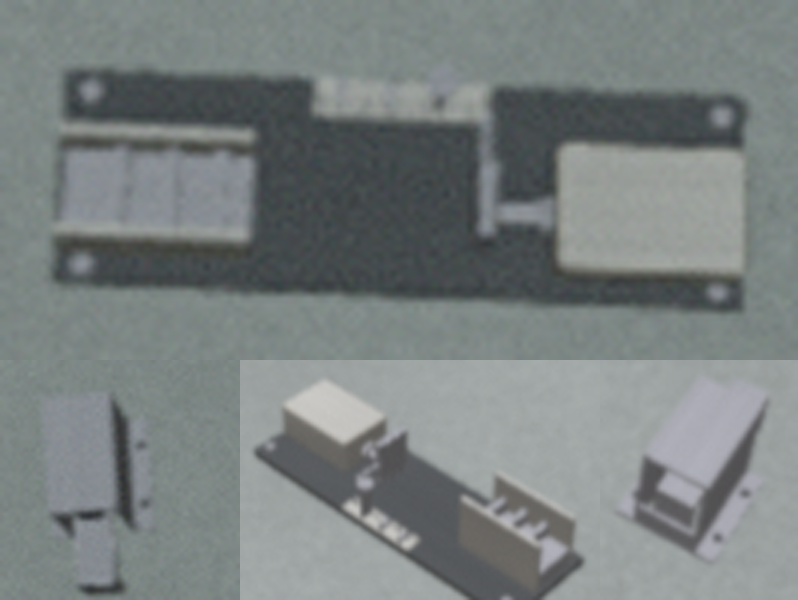

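The crop shows the tall disc at crop (443,75), on the plate side. The cross plate is at (487,180) and the keeper end spans (75..115, 515..585). I'll check numerically which mark it is and where the clip and keeper are.

```bash
python3 - <<'E'
from h import *
t=load('top.png');s=load('scene.png')
ex=np.array([.0187,.9998,0]);ey=np.array([-.9998,.0187,0]);O=np.array([.560,-.0918,0])
G=lambda x,y,z:O+ex*x/1e3+ey*y/1e3+np.array([0,0,z/1e3])
g=lambda X:((X-O)@ex*1e3,(X-O)@ey*1e3)
px=lambda u,v:(190+u/6-.4,150+v/6-.4)
print('disc',g(onz(t,*px(443,75),.05)),'plate top',g(onz(t,*px(487,237),.06)),g(onz(t,*px(487,125),.06)))
for u in(26,50,74):print(u,'top crop',((proj(t,G(u,-57,50))-[190,150])*6).round(),'scene crop',((proj(s,G(u,-57,50))-[185,155])*3+[240,360]).round())
pc=lambda u,v:(120+u/4-.4,122+(v-360)/4-.4)
for n,u,v,z in(('kL',78,583,.038),('kR',115,586,.038),('kmL',74,518,.038),('kmR',113,515,.038),('roofFL',48,515,.075),('roofFR',114,513,.075),('roofBL',43,396,.075),('roofBR',109,394,.075)):
  print(n,onz(t,*pc(u,v),z).round(4))
E
```

```text
disc (np.float64(25.302263830862845), np.float64(-62.01203264222965)) plate top (np.float64(2.746840997297336), np.float64(17.095778649894786)) (np.float64(4.2788506980293395), np.float64(-36.36376179213453))
26 top crop [439.  83.] scene crop [365. 482.]
50 top crop [388.  81.] scene crop [384. 494.]
74 top crop [338.  79.] scene crop [403. 506.]
kL [0.5722 0.2861 0.038 ]
kR [0.5707 0.2595 0.038 ]
kmL [0.6197 0.2921 0.038 ]
kmR [0.6226 0.2642 0.038 ]
roofFL [0.6128 0.3018 0.075 ]
roofFR [0.6153 0.2558 0.075 ]
roofBL [0.6992 0.3115 0.075 ]
roofBR [0.7017 0.2648 0.075 ]
```

The tall mark is at 22 mm of pull: the disc matches gauge x = 26 in both views. I'm moving above the keeper's bare end.

```bash
cat >> h.py <<'E'
def rel(pos,head,R=None,p=None):
    "tool-axis shift (mm) and turn about tool z (deg) to reach pos with tool x heading head deg, pointing down"
    s=manip.sense(); R=Ro.from_quat(s['tool_rot']).as_matrix(); p=s['tcp_pos']
    h=np.deg2rad(head); T=np.array([[np.cos(h),np.sin(h),0],[np.sin(h),-np.cos(h),0],[0,0,-1]]).T
    print('shift mm',(R.T@(np.array(pos)-p)*1e3).round(1),'turn',np.rad2deg(Ro.from_matrix(R.T@T).as_rotvec()).round(2))
    return
E
python3 - <<'E'
from h import *
rel([.5884,.2746,.16],6.1); rel([.5884,.2746,.16],96.1)
d=manip.snapshot('wrist');print(np.array(d['mount']).round(3),d['fx'])
E
```

```text
shift mm [ 642.1 -719.8   72.1] turn [-1.200e-01 -1.000e-02  1.045e+01]
shift mm [ 642.1 -719.8   72.1] turn [ -0.08  -0.1  -79.55]
[[ 0.001 -0.964 -0.265  0.067]
 [ 1.     0.001  0.001 -0.001]
 [-0.001 -0.265  0.964 -0.142]
 [ 0.     0.     0.     1.   ]] 293.9979695039191
```

Request:
{"method": "step_arm", "body": {
  "commands": [0.032,-0.036,0.003,0,0,0.5,0.064,-0.072,0.007,0,0,1,0.096,-0.108,0.01,0,0,1.5,0.128,-0.144,0.014,0,0,2,0.16,-0.18,0.018,0,0,2.5,0.192,-0.216,0.021,0,0,3,0.224,-0.252,0.025,0,0,3.5,0.256,-0.288,0.028,0,0,4,0.288,-0.324,0.032,0,0,4.5,0.32,-0.36,0.036,0,0,5],
  "jaw": 100
}}

```text
t: 1.15
tcp_pos: [0.3827, -0.1611, 0.1953]
tool_rot: [0.995, 0.1, 0.0, 0.0]
force: [1.9, 0.2, 0.8]
finger_gap: 0.998
gripper_force: 0.0
```

Request:
{"method": "step_arm", "body": {
  "commands": [0.037,-0.032,0.003,0,0,0.5,0.074,-0.064,0.007,0,0,1,0.11,-0.097,0.01,0,0,1.5,0.147,-0.13,0.014,0,0,2,0.18,-0.165,0.018,0,0,2.5,0.213,-0.2,0.021,0,0,3,0.247,-0.23,0.025,0,0,3.5,0.28,-0.265,0.028,0,0,4,0.312,-0.3,0.032,0,0,4.5,0.345,-0.33,0.036,0,0,5.4]
}}

```text
t: 2.15
tcp_pos: [0.6544, 0.2318, 0.1587]
tool_rot: [0.999, 0.054, -0.0, -0.0]
force: [0.7, -0.7, -0.1]
finger_gap: 0.995
gripper_force: 0.0
```

```bash
python3 - <<'E'
from h import *
s=manip.sense();print(s['t'],s['tcp_pos'],s['qd'].round(2))
rel([.5884,.2746,.16],6.1)
d=snap('wrist','w1.png')
print([proj(d,X).round(0) for X in([.5884,.2746,.038],[.5715,.2728,.038],[.6163,.2775,.075])])
E
```

```text
2.15 [0.6544116  0.23183682 0.15873816] [ 0.45  0.51 -1.01 -0.01  0.48  0.62]
shift mm [-61.  -49.6  -1.2] turn [-0.    0.06  0.07]
[array([203., 242.]), array([203., 258.]), array([194., 231.])]
```

View pics/w1.png

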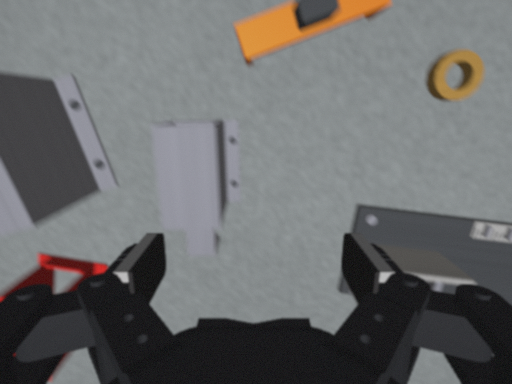

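The keeper end is at (202,253), against a prediction of (203,258), so the estimate holds within about 3 mm. I'll align and go down partway with the jaw partly closed.

Request:
{"method": "step_arm", "body": {
  "commands": [-0.02,-0.017,0,0,0,0,-0.04,-0.034,0,0,0,0,-0.06,-0.05,0,0,0,0,-0.06,-0.05,0.015,0,0,0,-0.06,-0.05,0.03,0,0,0,-0.06,-0.05,0.045,0,0,0,-0.06,-0.05,0.055,0,0,0,-0.06,-0.05,0.06,0,0,0,-0.06,-0.05,0.06,0,0,0,-0.06,-0.05,0.06,0,0,0],
  "jaw": 60
}}

```text
t: 3.2
tcp_pos: [0.5898, 0.2726, 0.0993]
tool_rot: [0.999, 0.053, 0.0, -0.0]
force: [0.0, -0.0, 0.3]
finger_gap: 0.597
gripper_force: 0.0
```

```bash
python3 - <<'E'
from h import *
s=manip.sense();print(s['t'],s['tcp_pos'],s['qd'].round(2),s['finger_gap'])
d=snap('wrist','w2.png')
print([proj(d,X).round(0) for X in([.5884,.2746,.038],[.5715,.2728,.038],[.6163,.2775,.075])])
E
```

```text
3.2 [0.58977738 0.27260723 0.09934521] [ 0.   -0.01 -0.01 -0.    0.   -0.  ] 0.5968258216111701
[array([251., 203.]), array([251., 225.]), array([251., 177.])]
```

View pics/w2.png

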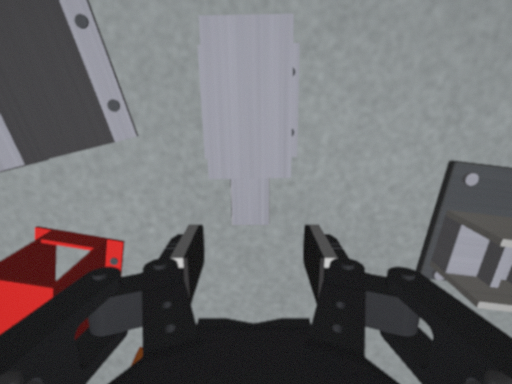

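The keeper end is centred at (250,224), matching the prediction of (251,225). I'll descend and close.

Request:
{"method": "step_arm", "body": {
  "commands": [-0.001,-0.002,0.015,0,0,0,-0.001,-0.002,0.03,0,0,0,-0.001,-0.002,0.045,0,0,0,-0.001,-0.002,0.057,0,0,0,-0.001,-0.002,0.067,0,0,0,-0.001,-0.002,0.075,0,0,0,-0.001,-0.002,0.081,0,0,0,-0.001,-0.002,0.084,0,0,0,-0.001,-0.002,0.084,0,0,0,-0.001,-0.002,0.084,0,0,0]
}}

```text
t: 4.25
tcp_pos: [0.5884, 0.2748, 0.0158]
tool_rot: [0.999, 0.054, 0.0, -0.0]
force: [-0.1, 0.4, 0.4]
finger_gap: 0.606
gripper_force: 0.0
```

Request:
{"method": "step_arm", "body": {
  "commands": [0,0,0,0,0,0,0,0,0,0,0,0,0,0,0,0,0,0,0,0,0,0,0,0,0,0,0,0,0,0,0,0,0,0,0,0,0,0,0,0,0,0,0,0,0,0,0,0,0,0,0,0,0,0,0,0,0,0,0,0],
  "jaw": 0,
  "grip_force": 60
}}

```text
t: 5.25
tcp_pos: [0.5884, 0.2749, 0.0161]
tool_rot: [0.999, 0.054, 0.001, -0.0]
force: [-0.9, 1.3, 5.4]
finger_gap: 0.315
gripper_force: 59.5
```

Request:
{"method": "step_arm", "body": {
  "commands": [-0.005,0,-0.001,0,0,0,-0.017,0,-0.001,0,0,0,-0.032,0,-0.001,0,0,0,-0.048,0,-0.001,0,0,0,-0.064,0,-0.001,0,0,0,-0.08,0,-0.001,0,0,0,-0.096,0,-0.001,0,0,0,-0.112,0,-0.001,0,0,0,-0.124,0,-0.001,0,0,0,-0.13,0,0,0,0,0]
}}

```text
t: 6.25
tcp_pos: [0.4601, 0.2612, 0.016]
tool_rot: [0.999, 0.054, 0.002, -0.0]
force: [5.9, -0.3, 7.3]
finger_gap: 0.311
gripper_force: 60.2
```

```bash
python3 - <<'E'
from h import *
s=manip.sense();print(s['t'],s['tcp_pos'],s['force'].round(1),s['finger_gap'])
snap('wrist','w3.png')
E
```

```text
6.25 [0.46008233 0.26115615 0.01603228] [ 5.9 -0.3  7.3] 0.31096222079827335
```

View pics/w3.png

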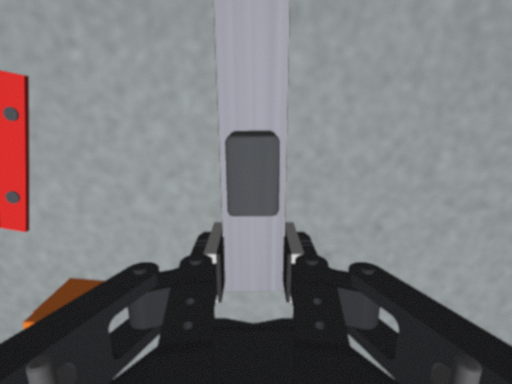

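The keeper is out and standing level, with the block at (252,173). I'll release and go up.

Request:
{"method": "step_arm", "body": {
  "commands": [0,0,0,0,0,0,0,0,0,0,0,0,0,0,0,0,0,0,0,0,0,0,0,0,0,0,-0.01,0,0,0,0,0,-0.03,0,0,0,0,0,-0.06,0,0,0,0,0,-0.085,0,0,0,0,0,-0.1,0,0,0,0,0,-0.1,0,0,0],
  "jaw": 60
}}

```text
t: 7.3
tcp_pos: [0.4603, 0.2613, 0.118]
tool_rot: [0.999, 0.054, 0.003, -0.001]
force: [-0.6, 0.3, 0.8]
finger_gap: 0.598
gripper_force: 0.0
```

```bash
python3 - <<'E'
from h import *
d=snap('wrist','w4.png')
im=d['pixels'].astype(int); g=im.mean(2)
m=((g<95)).astype(np.uint8); m[220:]=0
n,l,st,ce=cv2.connectedComponentsWithStats(m)
for i in range(1,n):
  if st[i,4]>200: 
    print(st[i],ce[i]); x,y,w,h=st[i,:4]
    c=cv2.findContours((l==i).astype(np.uint8),0,2)[0][0]; q=cv2.boxPoints(cv2.minAreaRect(c))
    for p in q: print(p,onz(d,*p,.064).round(4))
    print('c',onz(d,x+w/2-.5,y+h/2-.5,.064))
# keeper bar width rows
s=manip.sense();print(s['tcp_pos'],s['finger_gap'])
cv2.imwrite('pics/w4g.png',g)
for X in([.5024,.2657,.064],[.4886,.264,.064],[.5163,.267,.064]): print(proj(d,X))
E
```

```text
[ 429    0   83  138 6236] [474.19098781  70.38181527]
[429.   0.] [0.5967 0.1737 0.064 ]
[511.   0.] [0.6012 0.127  0.064 ]
[511. 137.] [0.5252 0.1001 0.064 ]
[429. 137.] [0.5197 0.1525 0.064 ]
c [0.56305725 0.1388267  0.064     ]
[  38   76   64  133 6979] [ 66.65023642 137.48445336]
[38. 76.] [0.5298 0.4038 0.064 ]
[101.  76.] [0.5343 0.3654 0.064 ]
[101. 208.] [0.4467 0.3677 0.064 ]
[ 38. 208.] [0.4421 0.4109 0.064 ]
c [0.49079918 0.38698209 0.064     ]
[ 241  122   25   42 1026] [252.9668616  142.34015595]
[241. 122.] [0.5161 0.276  0.064 ]
[265. 122.] [0.5178 0.2605 0.064 ]
[265. 163.] [0.491  0.2573 0.064 ]
[241. 163.] [0.4892 0.2734 0.064 ]
c [0.50379016 0.26682499 0.064     ]
[0.45935992 0.26099496 0.1166417 ] 0.5987719386906608
[254.4568768  144.77723056]
[254.72095612 165.39365595]
[254.80964076 123.27344058][ WARN:0@0.530] global loadsave.cpp:1063 imwrite_ Unsupported depth image for selected encoder is fallbacked to CV_8U.
```

View pics/w4.png

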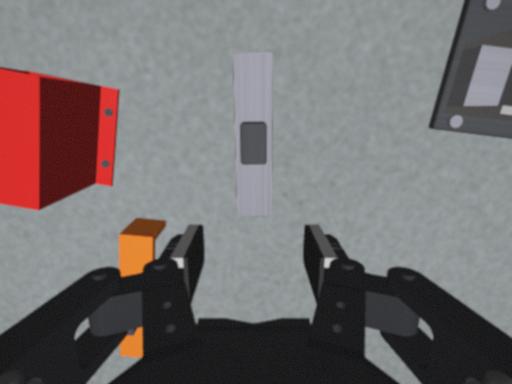

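The keeper is standing free, with the block at (253,142), i.e. world (0.504, 0.267). I'll turn 90° over it so the fingers close along the keeper's length.

Request:
{"method": "step_arm", "body": {
  "commands": [0.005,0,0,0,0,-8.4,0.01,0,0,0,0,-16.8,0.015,0,0,0,0,-25.2,0.02,0,0,0,0,-33.6,0.025,0,0,0,0,-42,0.03,0,0,0,0,-50.4,0.035,0,0,0,0,-58.8,0.04,0,0,0,0,-67.2,0.044,-0.001,0,0,0,-75.6,0.044,-0.001,0,0,0,-84],
  "jaw": 60
}}

```text
t: 8.35
tcp_pos: [0.5022, 0.2663, 0.114]
tool_rot: [0.704, 0.71, -0.001, -0.0]
force: [0.4, 0.1, -0.6]
finger_gap: 0.594
gripper_force: 0.0
```

```bash
python3 - <<'E'
from h import *
w=load('w4.png')
a,b=onz(w,253,53,.038),onz(w,254,215,.038);v=a-b
hd=np.rad2deg(np.arctan2(v[1],v[0]));print('keeper',a.round(4),b.round(4),np.linalg.norm(v),hd)
d=snap('wrist','w5.png')
s=manip.sense();print(s['t'],s['tcp_pos'],s['q'].round(2),s['qd'].round(2))
rel([.5037,.2668,.042],90+hd)
g=d['pixels'].astype(int).mean(2); m=(g<95).astype(np.uint8)
n,l,st,ce=cv2.connectedComponentsWithStats(m)
for i in range(1,n):
  if 200<st[i,4]<4000:
    x,y,ww,h=st[i,:4];print(st[i],onz(d,x+ww/2-.5,y+h/2-.5,.064).round(4))
E
```

```text
keeper [0.5622 0.2732 0.038 ] [0.4435 0.2595 0.038 ] 0.11957816182226375 6.595689390746633
8.4 [0.50175976 0.266201   0.11391872] [ 0.29  0.61  1.68 -0.    0.85  0.28] [ 0.   -0.    0.01  0.    0.    0.29]
shift mm [ 0.6  2.1 71.9] turn [-0.14  0.03 -5.9 ]
[ 173    0  125   22 1973] [0.49   0.3867 0.064 ]
[401   0  76  33 436] [0.6072 0.3844 0.064 ]
[   0   56   60   32 1699] [0.3658 0.3522 0.064 ]
[128  56  21  41 647] [0.4306 0.3507 0.064 ]
[ 383  134  129   94 2903] [0.6306 0.2871 0.064 ]
[ 235  185   40   34 1163] [0.5025 0.271  0.064 ]
```

Request:
{"method": "step_arm", "body": {
  "commands": [0.0005,0.0015,0.005,0,0,-3,0.0005,0.0015,0.012,0,0,-6,0.0005,0.0015,0.022,0,0,-6,0.0005,0.0015,0.034,0,0,-6,0.0005,0.0015,0.046,0,0,-6,0.0005,0.0015,0.057,0,0,-6,0.0005,0.0015,0.065,0,0,-6,0.0005,0.0015,0.07,0,0,-6,0.0005,0.0015,0.072,0,0,-6,0.0005,0.0015,0.072,0,0,-6]
}}

```text
t: 9.4
tcp_pos: [0.5039, 0.267, 0.0432]
tool_rot: [0.668, 0.744, -0.0, -0.0]
force: [0.0, 0.1, -0.4]
finger_gap: 0.602
gripper_force: 0.0
```

Request:
{"method": "step_arm", "body": {
  "commands": [0,0,0,0,0,0,0,0,0,0,0,0,0,0,0,0,0,0,0,0,0,0,0,0,0,0,0,0,0,0,0,0,0,0,0,0,0,0,0,0,0,0,0,0,0,0,0,0,0,0,0,0,0,0,0,0,0,0,0,0],
  "jaw": 0,
  "grip_force": 80
}}

```text
t: 10.4
tcp_pos: [0.5041, 0.2671, 0.0441]
tool_rot: [0.668, 0.744, 0.0, 0.0]
force: [-2.2, -0.8, 6.0]
finger_gap: 0.305
gripper_force: 79.7
```

```bash
python3 - <<'E'
from h import *
s=manip.sense();print(s['t'],s['tcp_pos'],s['force'].round(1),s['finger_gap'])
snap('wrist','w6.png')
O=np.array([.56,-.0918]);ex=np.array([.0187,.9998])
X=O+ex*.0475
print(X);rel([*X,.135],-1.07)
E
```

```text
10.4 [0.50411446 0.26710191 0.04414117] [-2.2 -0.8  6. ] 0.3051862027582178
[ 0.56088825 -0.0443095 ]
shift mm [-315.7   23.2  -90.9] turn [ 3.000e-02 -5.000e-02  9.722e+01]
```

View pics/w6.png

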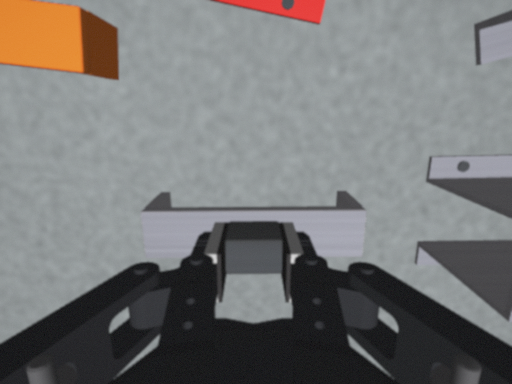

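The block is gripped and centred, and the keeper is level at (143..365, 230). I'll lift and carry it to the gauge.

Request:
{"method": "step_arm", "body": {
  "commands": [0,0,-0.02,0,0,0,0,0,-0.05,0,0,0,0,0,-0.08,0,0,0,-0.015,0.002,-0.091,0,0,7,-0.045,0.005,-0.091,0,0,15,-0.08,0.008,-0.091,0,0,23,-0.115,0.011,-0.091,0,0,31,-0.15,0.014,-0.091,0,0,39,-0.185,0.017,-0.091,0,0,47,-0.215,0.02,-0.091,0,0,55]
}}

```text
t: 11.45
tcp_pos: [0.5464, 0.0536, 0.1336]
tool_rot: [0.937, 0.348, -0.001, -0.0]
force: [0.0, 0.2, -4.2]
finger_gap: 0.305
gripper_force: 79.7
```

```bash
python3 - <<'E'
from h import *
O=np.array([.56,-.0918]);ex=np.array([.0187,.9998])
s=manip.sense();print(s['t'],s['tcp_pos'],s['force'].round(1),s['finger_gap'],s['qd'].round(2))
rel([*(O+ex*.043),.135],-1.07)
w=load('w6.png')
for p in((254,208),(254,255),(143,255),(365,255)):
  X=onz(w,*p,.038)-[.5041,.2671,0];h=np.deg2rad(96.6);print(p,'tool x,y mm',(X[:2]@np.array([[np.cos(h),np.sin(h)],[np.sin(h),-np.cos(h)]]).T*1e3).round(1))
E
```

```text
11.45 [0.54637807 0.0536021  0.13356057] [ 0.   0.2 -4.2] 0.3048934646462223 [-0.53  0.03 -0.07  0.01  0.03  0.85]
shift mm [-56.   87.   -1.5] turn [-2.000e-02  7.000e-02  4.185e+01]
(254, 208) tool x,y mm [15.5  0.2]
(254, 255) tool x,y mm [-12.1   0. ]
(143, 255) tool x,y mm [-11.6 -61.5]
(365, 255) tool x,y mm [-12.5  61.6]
```

Request:
{"method": "step_arm", "body": {
  "commands": [-0.007,0.012,-0.001,0,0,6,-0.016,0.025,-0.001,0,0,13,-0.025,0.039,-0.001,0,0,20,-0.034,0.053,-0.001,0,0,27,-0.043,0.067,-0.001,0,0,34,-0.051,0.08,-0.001,0,0,39,-0.056,0.087,-0.001,0,0,42,-0.056,0.087,-0.001,0,0,42,-0.056,0.087,-0.001,0,0,42,-0.056,0.087,-0.001,0,0,42]
}}

```text
t: 12.45
tcp_pos: [0.5613, -0.0463, 0.1349]
tool_rot: [1.0, -0.007, -0.001, -0.0]
force: [0.4, -0.5, -3.5]
finger_gap: 0.308
gripper_force: 79.7
```

```bash
python3 - <<'E'
from h import *
O=np.array([.56,-.0918]);ex=np.array([.0187,.9998]);ey=np.array([-.9998,.0187])
s=manip.sense();print(s['t'],s['tcp_pos'],s['force'].round(1),s['qd'].round(2))
rel([*(O+ex*.043),.135],-1.07)
d=snap('wrist','w7.png')
G=lambda x,y,z:np.append(O+ex*x/1e3+ey*y/1e3,z/1e3)
for n,p in dict(mark=(26,-57,50),tip=(4,-46,34),plL=(0,-18,60),plate=(8,-18,60),corner=(-125,-66,10),corner2=(210,-66,10)).items():print(n,proj(d,G(*p)).round(0))
E
```

```text
12.45 [ 0.56128809 -0.04628886  0.13493177] [ 0.4 -0.5 -3.5] [ 0.01 -0.   -0.   -0.   -0.    0.  ]
shift mm [-0.4  2.5 -0.1] turn [-0.03  0.07  0.29]
mark [280. 120.]
tip [305. 133.]
plL [314. 174.]
plate [304. 174.]
corner [451. 108.]
corner2 [ 64. 106.]
```

View pics/w7.png

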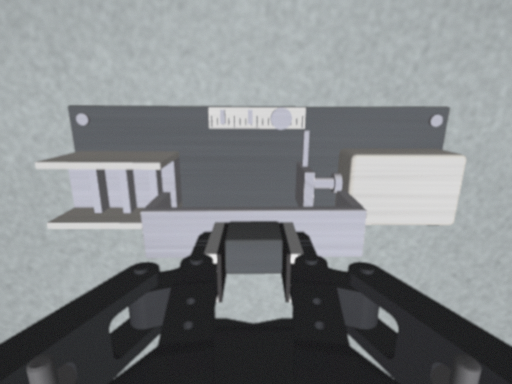

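The mark disc is at (281,119) and the pointer tip at (306,131), both within 2 px of prediction. The leg is over the housing–plate gap, so I'll lower it to hook with the feet about 49 mm up.

Request:
{"method": "step_arm", "body": {
  "commands": [-0.001,0.001,0.005,0,0,0.3,-0.002,0.001,0.012,0,0,0.3,-0.002,0.001,0.02,0,0,0.3,-0.002,0.001,0.028,0,0,0.3,-0.002,0.001,0.034,0,0,0.3,-0.002,0.001,0.039,0,0,0.3,-0.002,0.001,0.042,0,0,0.3,-0.002,0.001,0.042,0,0,0.3,-0.002,0.001,0.042,0,0,0.3,-0.002,0.001,0.042,0,0,0.3]
}}

```text
t: 13.5
tcp_pos: [0.5601, -0.0481, 0.0936]
tool_rot: [1.0, -0.01, 0.0, 0.0]
force: [0.1, 0.2, -4.1]
finger_gap: 0.308
gripper_force: 79.7
```

```bash
python3 - <<'E'
from h import *
O=np.array([.56,-.0918]);ex=np.array([.0187,.9998]);ey=np.array([-.9998,.0187])
s=manip.sense();p=s['tcp_pos'];print(s['t'],p,s['force'].round(1),(p[:2]-O)@ex,(p[:2]-O)@ey)
rel([*(O+ex*.080+ey*.0015),.093],-1.07)
E
```

```text
13.5 [ 0.56014759 -0.04805406  0.09364548] [ 0.1  0.2 -4.1] 0.043739950727363676 0.000670488781241527
shift mm [ -0.9 -36.3   0.6] turn [ 0.01 -0.04 -0.08]
```

Request:
{"method": "step_arm", "body": {
  "commands": [0,-0.004,0,0,0,0,-0.001,-0.008,0,0,0,0,-0.001,-0.012,0,0,0,0,-0.001,-0.016,0,0,0,0,-0.001,-0.021,0,0,0,0,-0.001,-0.026,0,0,0,0,-0.001,-0.031,0,0,0,0,-0.001,-0.035,0,0,0,0,-0.001,-0.037,0,0,0,0,-0.001,-0.037,0,0,0,0]
}}

```text
t: 14.5
tcp_pos: [0.5595, -0.0107, 0.0934]
tool_rot: [1.0, -0.01, -0.0, 0.0]
force: [-2.2, -2.8, -2.6]
finger_gap: 0.307
gripper_force: 79.9
```

```bash
python3 - <<'E'
from h import *
O=np.array([.56,-.0918]);ex=np.array([.0187,.9998]);ey=np.array([-.9998,.0187])
s=manip.sense();p=s['tcp_pos'];print(s['t'],p,s['force'].round(1),(p[:2]-O)@ex,(p[:2]-O)@ey)
d=snap('wrist','w8.png')
G=lambda x,y,z:np.append(O+ex*x/1e3+ey*y/1e3,z/1e3)
for n,q in dict(mark=(26,-57,50),tip=(29.5,-46,34),tooth=(132,0,44)).items():print(n,proj(d,G(*q)).round(0))
E
```

```text
14.5 [ 0.5594846  -0.01065654  0.09338991] [-2.2 -2.8 -2.6] 0.08111759548751533 0.002032677962500656
mark [344. 119.]
tip [330. 135.]
tooth [180. 204.]
```

View pics/w8.png

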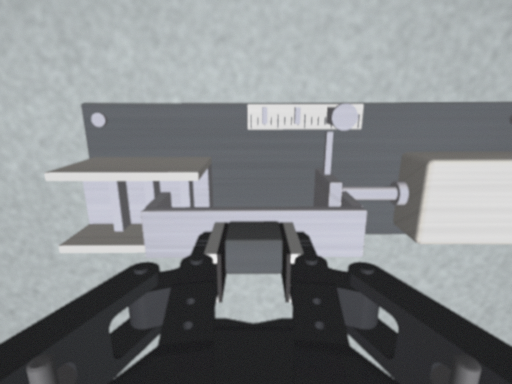

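The slide is hooked, with the pointer at (329,133), about 4 mm past the mark as intended. The other leg is just beyond the first tooth, so I'll lower it.

Request:
{"method": "step_arm", "body": {
  "commands": [0,0,0.003,0,0,0,0,0,0.006,0,0,0,0,0,0.009,0,0,0,0,0,0.012,0,0,0,0,0,0.014,0,0,0,0,0,0.016,0,0,0,0,0,0.0175,0,0,0,0,0,0.0185,0,0,0,0,0,0.0195,0,0,0,0,0,0.0195,0,0,0]
}}

```text
t: 15.55
tcp_pos: [0.5596, -0.011, 0.0741]
tool_rot: [1.0, -0.01, 0.0, 0.0]
force: [-0.5, -4.3, 1.8]
finger_gap: 0.306
gripper_force: 80.4
```

```bash
python3 - <<'E'
from h import *
O=np.array([.56,-.0918]);ex=np.array([.0187,.9998]);ey=np.array([-.9998,.0187])
s=manip.sense();p=s['tcp_pos'];print(s['t'],p,s['force'].round(1),s['ft_torque'].round(2),(p[:2]-O)@ex,(p[:2]-O)@ey)
E
```

```text
15.55 [ 0.55963272 -0.01104039  0.07414735] [-0.5 -4.3  1.8] [-0.81  0.17 -0.08] 0.08073658515596571 0.0018774109278623153
```

Request:
{"method": "step_arm", "body": {
  "commands": [0,0.0005,0,0,0,0,0,0.001,0,0,0,0,0,0.0015,0,0,0,0,0,0.002,0,0,0,0,0,0.0025,0,0,0,0,0,0.003,0,0,0,0,0,0.0035,0,0,0,0,0,0.0035,0,0,0,0,0,0.0035,0,0,0,0,0,0.0035,0,0,0]
}}

```text
validation failed for argument at $.co...
```

Request:
{"method": "step_arm", "body": {
  "commands": [0,0.0005,0,0,0,0,0,0.001,0,0,0,0,0,0.0015,0,0,0,0,0,0.002,0,0,0,0,0,0.0025,0,0,0,0,0,0.003,0,0,0,0,0,0.0035,0,0,0,0,0,0.0035,0,0,0,0,0,0.0035,0,0,0,0,0,0.0035,0,0,0,0]
}}

```text
t: 16.55
tcp_pos: [0.5596, -0.0143, 0.0741]
tool_rot: [1.0, -0.01, 0.0, -0.0]
force: [-0.9, -1.7, 3.9]
finger_gap: 0.31
gripper_force: 80.8
```

Request:
{"method": "step_arm", "body": {
  "commands": [0,0.0003,0,0,0,0,0,0.0006,0,0,0,0,0,0.0009,0,0,0,0,0,0.0012,0,0,0,0,0,0.0012,0,0,0,0,0,0.0012,0,0,0,0,0,0.0012,0,0,0,0,0,0.0012,0,0,0,0,0,0.0012,0,0,0,0,0,0.0012,0,0,0,0]
}}

```text
t: 17.55
tcp_pos: [0.5596, -0.0155, 0.0741]
tool_rot: [1.0, -0.01, 0.0, -0.0]
force: [-0.6, -1.0, 5.5]
finger_gap: 0.306
gripper_force: 80.8
```

```bash
cat > pt.py <<'E'
from h import *
O=np.array([.56,-.0918]);ex=np.array([.0187,.9998]);ey=np.array([-.9998,.0187])
G=lambda x,y,z:np.append(O+ex*x/1e3+ey*y/1e3,z/1e3)
gx=lambda X:(X[:2]-O)@ex*1e3
def pointer(d,im):
    g=im.astype(float).mean(2); out=[]
    for y in(-42,-38,-34,-30):
        p=[proj(d,G(x,y,34)) for x in np.arange(-10,60,.5)]
        v=np.array([g[int(round(b)),int(round(a))] for a,b in p]); k=v>v.min()+.5*(v.max()-v.min())
        out.append((np.arange(-10,60,.5)[k].mean().round(2),k.sum()/2))
    m=proj(d,G(26,-57,50)); u,v=m.round().astype(int)
    return out
if __name__=='__main__':
    for f in('w7.png','w8.png'): print(f,pointer(load(f),cv2.imread('pics/'+f)))
    s=manip.sense();p=s['tcp_pos'];print('tcp gauge x',gx(p),s['force'].round(1),s['ft_torque'].round(2))
    d=snap('wrist','n%d.png'%(s['t']*100)); print('now',pointer(d,d['pixels']))
E
python3 pt.py
```

```text
w7.png [(np.float64(3.25), np.float64(4.0)), (np.float64(2.75), np.float64(4.0)), (np.float64(2.75), np.float64(4.0)), (np.float64(3.25), np.float64(4.0))]
w8.png [(np.float64(29.75), np.float64(4.0)), (np.float64(30.25), np.float64(4.0)), (np.float64(30.0), np.float64(4.5)), (np.float64(29.75), np.float64(4.0))]
tcp gauge x 76.27632747768654 [-0.6 -1.   5.5] [-0.28  0.19 -0.04]
now [(np.float64(25.25), np.float64(4.0)), (np.float64(25.5), np.float64(4.5)), (np.float64(25.25), np.float64(4.0)), (np.float64(25.25), np.float64(4.0))]
```

Request:
{"method": "step_arm", "body": {
  "commands": [0,0.0003,-0.0003,0,0,0,0,0.0006,-0.0004,0,0,0,0,0.0006,-0.0004,0,0,0,0,0.0006,-0.0004,0,0,0,0,0.0006,-0.0004,0,0,0,0,0.0006,-0.0004,0,0,0,0,0.0006,-0.0004,0,0,0,0,0.0006,-0.0004,0,0,0,0,0.0006,-0.0004,0,0,0,0,0.0006,-0.0004,0,0,0]
}}

```text
t: 18.6
tcp_pos: [0.5595, -0.0158, 0.0741]
tool_rot: [1.0, -0.01, 0.0, -0.0]
force: [1.6, 4.2, 2.1]
finger_gap: 0.307
gripper_force: 80.4
```

```bash
python3 pt.py | tail -2
```

```text
tcp gauge x 75.93834675009069 [1.6 4.2 2.1] [ 0.61 -0.18 -0.02]
now [(np.float64(25.0), np.float64(4.5)), (np.float64(25.25), np.float64(4.0)), (np.float64(25.0), np.float64(4.5)), (np.float64(25.25), np.float64(4.0))]
```

Force along the pull axis flipped to +4 N, so the leg is against the tooth, and the slide is at about 22.1 mm. I'll release and retreat.

Request:
{"method": "step_arm", "body": {
  "commands": [0,0,0,0,0,0,0,0,0,0,0,0,0,0,0,0,0,0,0,0,0,0,0,0,0,0,0,0,0,0,0,0,-0.008,0,0,0,0,0,-0.02,0,0,0,0,0,-0.035,0,0,0,0,0,-0.05,0,0,0,0,0,-0.06,0,0,0],
  "jaw": 60
}}

```text
t: 19.65
tcp_pos: [0.5603, -0.0164, 0.1363]
tool_rot: [1.0, -0.01, 0.001, 0.0]
force: [0.6, -0.4, -0.5]
finger_gap: 0.597
gripper_force: 0.0
```

Request:
{"method": "step_arm", "body": {
  "commands": [0,0,-0.01,0,0,0,0,0,-0.02,0,0,0,0,0,-0.03,0,0,0,0,0,-0.04,0,0,0,0,0,-0.05,0,0,0,0,0,-0.06,0,0,0,0,0,-0.06,0,0,0,0,0,-0.06,0,0,0,0,0,-0.06,0,0,0,0,0,-0.06,0,0,0]
}}

```text
t: 20.65
tcp_pos: [0.5591, -0.0162, 0.1936]
tool_rot: [1.0, -0.01, -0.001, -0.0]
force: [-0.0, -0.3, 0.3]
finger_gap: 0.598
gripper_force: 0.0
```

```bash
cat >> pt.py <<'E'
    # block top: centre and size at its expected height 94 mm; bar ends along the axis at 68 mm
    g=d['pixels'].astype(float).mean(2); m=(g<90).astype(np.uint8)
    n,l,st,ce=cv2.connectedComponentsWithStats(m)
    print('block predicted',proj(d,G(77,0,94)).round())
    for i in range(1,n):
        if 300<st[i,4]<6000:
            x,y,w,h=st[i,:4];X=onz(d,x+w/2-.5,y+h/2-.5,.094);print(st[i],gx(X).round(1),((X[:2]-O)@ey*1e3).round(1))
    for y in(-7,7):
        xs=np.arange(0,150,.5);v=[];
        for x in xs: a,b=proj(d,G(x,y,68)).round().astype(int); v.append(int(g[b,a]))
        print('bar y',y,v[20:50:2],v[260:292:2])
E
python3 pt.py | tail -8
```

```text
now [(np.float64(24.75), np.float64(5.0)), (np.float64(25.25), np.float64(4.0)), (np.float64(25.25), np.float64(4.0)), (np.float64(24.75), np.float64(4.0))]
block predicted [252. 185.]
[ 131  105  173   60 5681] 105.4 -42.1
[ 308  105  131   33 1272] -19.6 -52.7
[ 305  130   69   66 1297] 4.8 -19.1
[238 173  30  16 338] 76.7 -3.7
bar y -7 [146, 146, 148, 146, 145, 152, 162, 171, 173, 175, 175, 172, 174, 175, 175] [167, 167, 167, 167, 166, 166, 168, 172, 173, 159, 124, 90, 99, 135, 164, 176]
bar y 7 [90, 92, 89, 89, 93, 127, 166, 179, 177, 177, 177, 175, 175, 177, 177] [168, 168, 168, 169, 167, 168, 168, 173, 171, 160, 125, 90, 99, 136, 167, 178]
```

```bash
python3 -c "
from h import *
print(manip.sign_off())"
```

```text
the job is handed in; nothing more can be done
None
```

The job is handed in: the slide measures 22 mm out, level with the tall mark. The keeper holds it behind the first rack tooth, and the arm was clear at about 21 s; keeper level was judged from a numeric check of the last camera image, not a viewed picture.

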